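Show a heat sink's underside to the inspection camera

TASK

First set the small inspection camera, lens up, on the sloping seat of its stand: flat on the slope, square and up against the lip on the low side, and let go of it gently. Then take the heat sink off the circuit board and hold it in the air with its flat underside facing the lens, 80 mm in front of it along the camera's line of sight, centred, parallel to the camera's top and with its edges parallel to the camera's edges. Finish while still holding it there, with nothing else in the workplace shifted.

Things in the scene. Friction and masses are not known exactly. Their poses are not given: they have to be found in the camera images.
- camera_centre (a point): centre of the loose inspection camera's body (13 mm above its underside): grey square block 44 x 44 x 26 mm, with a black round lens barrel 26 mm across and 12 mm high on top; z up through the lens, x and y square to the sides; about 0.12 kg. It starts standing on the bench, lens up. Its four sides are alike: it may go on the seat any way round
- camera_lens (a point): centre of the front of the lens, 38 mm above the camera's underside and 25 mm above point camera_centre; z is the line of sight, out of the lens; x and y square to the camera's sides
- seat: sloping aluminium seat of the camera stand, 52 (x) x 36 (y) mm, narrower than the camera. Origin: middle of the sloping face, 60 mm above the bench. z: out of the slope, leaning 0.35 rad from vertical to the low side; x: up the slope; y: level. A lip at the low (-x) edge rises 9 mm, inner face at x = -23 mm: a camera against it has its centre at x = -1, y = 0, z = 13 mm. Free space on both y sides
- stand: the same stand as a whole, fixed to the bench: steel foot 80 x 64 x 10 mm and a column that carries the seat; origin under the middle of the foot. It stands turned so that the slope's low side is roughly towards the robot. The camera does not slide down the seat by itself; a light push moves it to the lip
- board: dark green circuit board 110 (x) x 84 (y) mm, fixed; origin on the bench under its middle; top 11 mm above the bench. A black chip 34 x 34 mm in the middle, its top 15 mm above the bench, carries the heat sink. Capacitors and a connector up to 23 mm above the bench stand at the two x ends (40 to 50 mm from the middle); beside the heat sink in +-y the board is free
- sink_centre (a point): centre of the loose finned heat sink, 40 x 40 x 20 mm, about 0.04 kg, 10 mm above its flat underside; z up out of the fins, x and y square to its sides. It lies unattached on the board's chip, fins up, nearly square with the board (within 0.1 rad)
- sink_base (a point): middle of the heat sink's flat underside; axes as sink_centre
- microscope: stereo microscope, fixed, to the right of the work (its base and head take up roughly y < -0.33 m, x = 0.35 to 0.65 m, up to 0.36 m high); an obstacle to swing round
- chip_writer: small grey chip programmer box at the back, about 52 x 76 x 26 mm; bystander, loose; origin under its middle
- solder_spool: spool of solder wire standing near the back left, 53 mm across, 32 mm high; bystander, loose; origin under its middle
- flux_jar: small round jar near the back, 40 mm across, 41 mm high; bystander, loose; origin under its middle
- eraser: eraser lying near the front edge, 43 x 24 x 12 mm; bystander, loose; origin under its middle
- screwdriver: small screwdriver lying along the front edge, 161 x 24 x 12 mm; bystander, loose; origin under its middle
- side_cutters: side cutters lying at the front left, 112 x 72 x 12 mm; bystander, loose; origin under its middle
- tape_roll: roll of tape lying flat at the back right, 67 mm across, 18 mm high; bystander, loose; origin under its middle
Not all that is in view belongs to the job. What is shaped like the part that bears sink_centre but orange or turquoise is not meant.

How it is judged (in metres and radians):
On the way, in this order (a step that is already met when the one before it is completed fails the run):
1. the camera lies flat on the sloping seat against the lip, let go and at rest (x of camera_centre in the frame of seat between -0.008 and 0.008 m and y of camera_centre in the frame of seat between -0.01 and 0.01 m and z of camera_centre in the frame of seat between 0.009 and 0.017 m and angle between the z axis of camera_centre and the z axis of seat, either way round below 0.1 rad and angle between camera_centre's own z axis and vertical below 0.6 rad and (angle between the x axis of camera_centre and the x axis of seat, either way round below 0.15 rad or angle between the x axis of camera_centre and the y axis of seat, either way round below 0.15 rad) and contact force between the fingers and inspection_camera below 0.05 N and linear speed of inspection_camera below 0.02 m/s), for 0.3 s.
2. the heat sink is lifted off the board in the fingers (height (world z) of sink_base above 0.06 m and contact force between the fingers and heat_sink above 0.5 N), for 0.1 s.
At the end, for the whole second after the job is handed in: Camera released and still on the seat: centre within 8 mm along, 10 mm across, flat to 0.1, square to 0.15 rad. Heat sink held still by the fingers alone: underside 65 to 95 mm before the lens, within 15 mm of its axis each way, parallel to the camera top to 0.15, edges to 0.17 rad (all of step 1 and x of sink_base in the frame of camera_lens between -0.015 and 0.015 m and y of sink_base in the frame of camera_lens between -0.015 and 0.015 m and z of sink_base in the frame of camera_lens between 0.065 and 0.095 m and angle between the z axis of sink_base and the z axis of camera_lens, either way round below 0.15 rad and angle between sink_base's own z axis and vertical below 0.8 rad and (angle between the x axis of sink_base and the x axis of camera_lens, either way round below 0.17 rad or angle between the x axis of sink_base and the y axis of camera_lens, either way round below 0.17 rad) and contact force between the fingers and heat_sink above 1 N and linear speed of heat_sink below 0.03 m/s and contact force between heat_sink and board below 0.05 N and contact force between heat_sink and stand below 0.05 N and contact force between heat_sink and inspection_camera below 0.05 N); the arm keeps its last pose, push and grip.
It fails at once if the camera is dropped: it moves faster than 0.45 m/s while no finger holds it (contact force between the fingers and inspection_camera below 0.01 N and linear speed of inspection_camera above 0.45 m/s).
It fails at once if a bystander is shifted by more than 25 mm (distance of any of chip_writer, solder_spool, flux_jar, eraser, screwdriver, side_cutters, tape_roll from where it was at the start of the episode above 0.025 m).
It also fails if it takes over 64 s, if anything falls off the work surface, if the arm or the gripper's body presses on something with over 40 N, if the wrist force passes 120 N, or if a joint passes its speed limit or range.

ROBOT

A 6-joint arm with a two-finger parallel gripper is mounted at the origin on a cart in front of the work surface, level with it; the furniture and walls round the work are solid. World frame = base frame: x ahead of the robot, y to its left, z up, the work surface at z = 0. Lengths are in m, angles in degrees, forces in N, time in s.
With the tool pointing down it reaches from about 0.375 to 0.9 m from the base axis. Payload 3.1 kg.
Tool frame: the origin (TCP) lies between the finger pads; the fingertips stand 11 mm ahead of it and the grasp point (between the pads) lies 8 mm behind it; z points along the fingers, y is the line along which they close (so a half turn about z gives the same grasp; the last joint's range is limited). The gripper opens to 87 mm and grips with 3 to 60 N. Pads are 19 mm wide; open, the fingers measure 117 mm over their backs; the gripper's body (75 mm by 190 mm) begins 51 mm behind the grasp point.
Start: joints at [-76.92, 30.224, 82.088, -0, 67.689, -10.227], TCP at [0.247, -0.574, 0.234] pointing down, gripper open.
Joint ranges: [-176.69, 176.69], [-43.24, 126.21], [12.49, 139.97], [-82, 262], [0, 151.66], [-163.58, 163.58]. Speed limits (degrees/s): [159.86, 159.86, 180, 180, 180, 180].

INTERFACE

Orientations are given as a 3x3 rotation matrix whose columns are the frame's x, y, z axes.
In Python, from rig import bot, viewer, workorder, nets gives the robot as it stands. The module is installed in compiled form; this text tells all that it offers.
- The arm moves only by the tool move_arm, never from a script. Its argument "increments" is a list of rows, each a list of 7 numbers: the shift along the tool's x, y, z normalised to -1 to 1, where 1 is 0.3 m, then the turn, a rotation vector about the tool's x, y, z normalised to -1 to 1, where 1 is pi rad, then the opening, from 0 (shut) to 1 (fully open). In form: [[tx, ty, tz, wx, wy, wz, grip], ...]. A call has 1 to 10 rows; each row is the pose to reach, as a shift and turn from the pose commanded when the call began, along the tool's axes at that moment, turning the shorter way round; what a row does not reach only later rows make up. A row lasts 1/12 s, in which the tool goes at most 41.7 mm and 7.16 degrees, less where a joint would pass 70% of its speed; a pose out of reach is approached as far as the arm can. A call with a number of a shift or a turn outside -1 to 1 is refused whole. A call with a gripper value outside its range is refused whole. The fingers move at their own pace and stop on an object; the grip force is fixed at half the most. Time passes only in rows, so rows that repeat a pose let the fingers close. It gives the time, the measured TCP pose, the force, the opening and the grip force at its end, in the units of the state.
- bot.read_state(): the state, without advancing time (a new reading comes with each control period).
- viewer.capture(name): name is "side" or "top" or "wrist"; returns a dict with "image" (420x560x3 uint8, blue, green, red), "K" (3x3 intrinsics, pixels), "dist" ([k1, k2, p1, p2, k3] as OpenCV has them; the pictures are not rectified), "eye" and "orientation" of the camera in the world. Camera axes: x right, y up, looking along -z (the intrinsics and any distortion apply to the point x, -y, -z); pixel columns grow to the right and rows downward; lengths in m; the calibration is good to about 2 mm. A picture is of the moment at which its call begins. There is no depth.
- workorder.hand_in(): hands the job in; it is judged then, once.
Trained networks look in the newest picture that a camera, given by its name, has taken for a name from the list of things; names that differ only in an ending like _2 or _b are one class to them, and where a whole thing is asked for, a point or a joint stands for the part that bears it (a point fixed in the world has none). Each returns a list of dicts, best first, with "conf" (0 to 1); they miss things now and then, are a little off and sometimes report something else, mostly with a low value. They report only what shows in the picture. A call takes as long as a camera call. They do not tell look-alikes from the thing itself.
- nets.find_in(camera, thing): "location" ([column, row] in pixels, amid what is visible of it).
The state is a dict: "time_s": time; "joint_positions": joint angles; "qvel": joint speeds; "tau": joint torques, N m; "position": TCP position; "tcp_rot": TCP orientation; "force": force on the tool from outside, world axes, zero at the start; "moment": the same for the moment, N m; "opening": opening from 0.0 (shut) to 1.0 (fully open); "grasp_force": force on a finger pad.
Only numpy, scipy, OpenCV 4.12 (cv2) and the standard library are available. Lean on these libraries where they do the work, as an engineer would, in place of code of your own. Each camera call takes 0.05 s, during which the arm holds its last target. There are 200 camera calls.

## Working session

There is one attempt and no reset: what is moved stays moved. The work goes in short steps, Python scripts to look and compute and a tool call to move; the robot and the scene stay as the last step left them, time stands still between calls to the robot, and variables do not carry over. Pictures are saved under pics/ and viewed, at most 10 in all, crops included, and the job is handed in when it is done.

Besides the shell and the picture viewer there is one more tool, called after ">>>" as name(argument=value, ...) on one line, values as JSON. move_arm: Moves the arm, as the interface text tells. Its arguments: {"type":"object","properties":{"increments":{"type":"array"}},"required":["increments"]}

```bash
mkdir -p pics; cat > h.py <<'E'
import numpy as np, cv2
from rig import bot, viewer, workorder, nets
def cap(n,save=None):
    c=viewer.capture(n)
    if save: cv2.imwrite('pics/'+save,c['image'])
    return c
def ray(c,uv):
    p=cv2.undistortPoints(np.array([[uv]],float),np.array(c['K'],float),np.array(c['dist'],float))[0,0]
    d=np.array(c['orientation'])@np.array([p[0],-p[1],-1.0]); return np.array(c['eye']),d
def onz(c,uv,z):
    e,d=ray(c,uv); return e+d*(z-e[2])/d[2]
def proj(c,P):
    P=np.atleast_2d(P); q=(P-np.array(c['eye']))@np.array(c['orientation']); q=q*[1,-1,-1]
    return cv2.projectPoints(q,np.zeros(3),np.zeros(3),np.array(c['K'],float),np.array(c['dist'],float))[0][:,0]
E
python3 - <<'E'
from h import *
for n in ['top','side']:
    c=cap(n,n+'0.png'); print(n,np.round(c['eye'],3),np.round(c['orientation'],3).tolist(),c['K'][0][0])
    for t,z in [('camera_centre',.02),('camera_lens',.038),('seat',.06),('stand',.03),('board',.011),('sink_centre',.03),('flux_jar',.02),('solder_spool',.02),('chip_writer',.02),('tape_roll',.01)]:
        print(t,[(np.round(r['location']).tolist(),round(r['conf'],2),np.round(onz(c,r['location'],z),3)[:2].tolist()) for r in nets.find_in(n,t)[:4]])
print(bot.read_state())
E
```

```text
top [ 0.428 -0.165  1.165] [[0.015, 0.993, -0.118], [-1.0, 0.015, 0.001], [0.002, 0.118, 0.993]] 423.9746279418455
camera_centre [([223.0, 211.0], 0.73, [0.558, -0.017]), ([146.0, 161.0], 0.39, [0.693, 0.198]), ([270.0, 263.0], 0.37, [0.421, -0.147])]
camera_lens [([221.0, 214.0], 0.59, [0.549, -0.015])]
seat [([146.0, 207.0], 0.83, [0.561, 0.18]), ([205.0, 166.0], 0.71, [0.675, 0.028])]
stand [([149.0, 207.0], 0.91, [0.564, 0.181])]
board [([280.0, 216.0], 0.84, [0.549, -0.173])]
sink_centre [([279.0, 208.0], 0.67, [0.567, -0.171]), ([189.0, 201.0], 0.63, [0.584, 0.073]), ([212.0, 244.0], 0.61, [0.467, 0.008]), ([306.0, 250.0], 0.5, [0.456, -0.243])]
flux_jar [([254.0, 162.0], 0.7, [0.695, -0.1]), ([222.0, 213.0], 0.27, [0.552, -0.016]), ([148.0, 210.0], 0.24, [0.559, 0.188])]
solder_spool [([148.0, 160.0], 0.57, [0.697, 0.194])]
chip_writer [([205.0, 166.0], 0.66, [0.684, 0.035]), ([222.0, 211.0], 0.58, [0.558, -0.015])]
tape_roll [([257.0, 164.0], 0.73, [0.693, -0.108]), ([298.0, 162.0], 0.65, [0.7, -0.22])]
side [0.08  0.823 0.906] [[-0.899, 0.275, -0.341], [-0.438, -0.557, 0.705
[... 932 characters left out ...]
4.02234698e-04,
        6.76884002e+01, -1.02287292e+01]), 'qvel': array([ 0.00143191,  0.0615301 ,  0.00358115, -0.03219421,  0.00905906,
       -0.02494906]), 'tau': array([ 1.58109488e-03, -4.40023112e+01, -1.76987976e+01,  6.35419646e-02,
        5.04650432e-02, -1.66207826e-05]), 'position': array([ 0.24731711, -0.57396893,  0.23355678]), 'tcp_rot': array([[ 9.18380729e-01,  3.95697910e-01, -9.71915690e-07],
       [ 3.95697910e-01, -9.18380729e-01, -2.45138910e-05],
       [-1.05926841e-05,  2.21285001e-05, -1.00000000e+00]]), 'force': array([-0.51266097,  0.3251579 ,  0.21186545]), 'moment': array([0.06786505, 0.01734604, 0.0040288 ]), 'grasp_force': 0.0, 'opening': 1.000745075479747}
```

```bash
python3 -c "
import cv2
i=cv2.imread('pics/top0.png')[130:290,110:330]; cv2.imwrite('pics/t1.png',cv2.resize(i,None,fx=3.6,fy=3.6,interpolation=2))
i=cv2.imread('pics/side0.png')[180:340,130:330]; cv2.imwrite('pics/s1.png',cv2.resize(i,None,fx=3.7,fy=3.7,interpolation=2))"
```

```text
(no output)
```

View pics/t1.png

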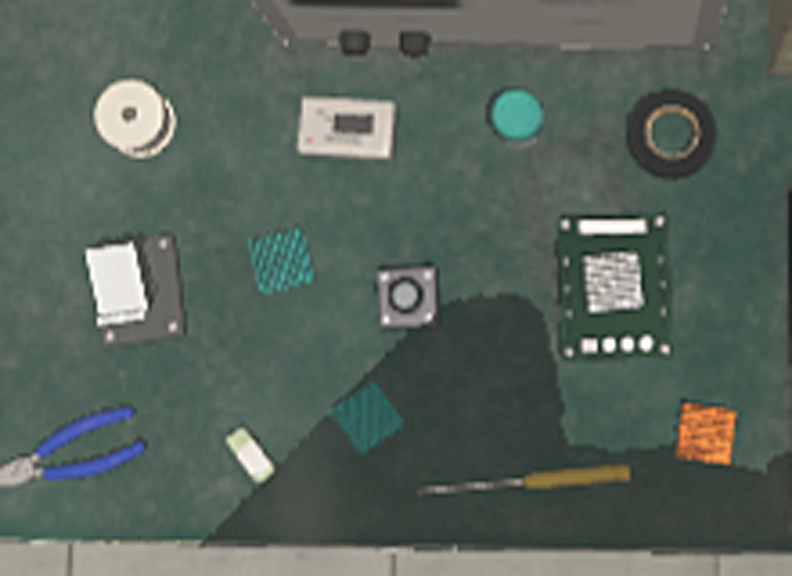

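View pics/s1.png

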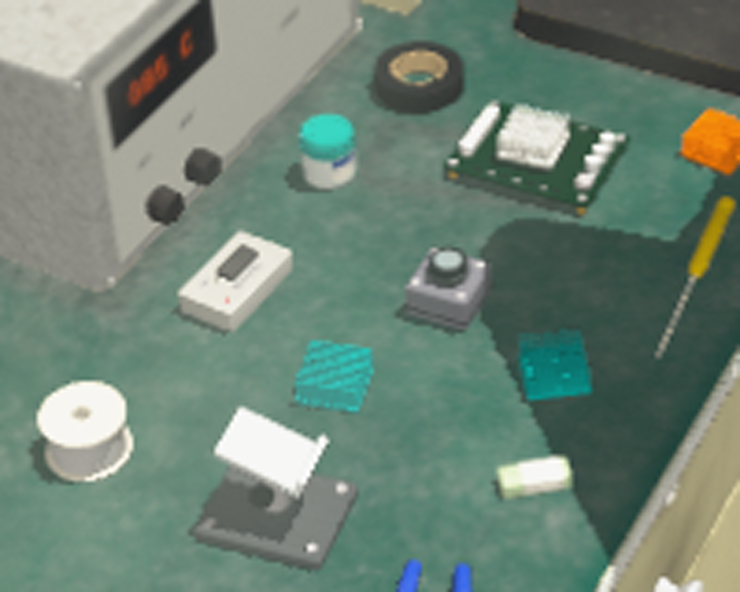

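```bash
cat >> h.py <<'E'
from scipy.spatial.transform import Rotation as Ro
def inc(P,R,P0=None,R0=None):
    s=bot.read_state()
    P0=s['position'] if P0 is None else np.array(P0); R0=s['tcp_rot'] if R0 is None else R0
    t=R0.T@(np.array(P)-P0)/.3; w=Ro.from_matrix(R0.T@R).as_rotvec()/np.pi
    return np.round(np.r_[t,w],4).tolist()
def down(deg,tilt=0.):   # tool x at yaw deg, tool z down, then tilted: z = -(seat z) for tilt .35
    a=np.radians(deg); u=np.array([np.cos(a),np.sin(a),0]); Z=np.array([0,0,1.])
    z=-(np.cos(tilt)*Z-np.sin(tilt)*u); x=np.cos(tilt)*u+np.sin(tilt)*Z
    return np.c_[x,np.cross(z,x),z]
E
python3 - <<'E'
from h import *
print(down(0))
print(inc([.24,-.36,.33],down(0)),inc([.40,-.10,.33],down(0)))
E
```

```text
[[ 1.  0. -0.]
 [ 0. -1. -0.]
 [ 0.  0. -1.]]
[0.2598, -0.6647, -0.3215, 0.0, 0.0, 0.1295] [1.0926, -1.2496, -0.3215, 0.0, 0.0, 0.1295]
```

>>> move_arm(increments=[[0.26, -0.665, -0.32, 0, 0, 0.13, 1], [0.26, -0.665, -0.32, 0, 0, 0.13, 1], [0.26, -0.665, -0.32, 0, 0, 0.13, 1], [0.26, -0.665, -0.32, 0, 0, 0.13, 1], [0.26, -0.665, -0.32, 0, 0, 0.13, 1], [0.26, -0.665, -0.32, 0, 0, 0.13, 1], [0.26, -0.665, -0.32, 0, 0, 0.13, 1], [0.26, -0.665, -0.32, 0, 0, 0.13, 1]])

```text
time_s: 1.77
position: [0.2403, -0.3594, 0.3307]
tcp_rot: [[1.0, -0.0, 0.001], [-0.0, -1.0, -0.003], [0.001, 0.003, -1.0]]
force: [-0.4, -0.4, 0.5]
opening: 0.999
grasp_force: 0.0
```

>>> move_arm(increments=[[0.6, -0.99, 0.1, 0, 0, 0, 1], [0.6, -0.99, 0.1, 0, 0, 0, 1], [0.6, -0.99, 0.1, 0, 0, 0, 1], [0.6, -0.99, 0.1, 0, 0, 0, 1], [0.6, -0.99, 0.1, 0, 0, 0, 1], [0.6, -0.99, 0.1, 0, 0, 0, 1], [0.6, -0.99, 0.1, 0, 0, 0, 1], [0.6, -0.99, 0.1, 0, 0, 0, 1], [0.6, -0.99, 0.1, 0, 0, 0, 1], [0.6, -0.99, 0.1, 0, 0, 0, 1]])

```text
time_s: 2.6
position: [0.4226, -0.0612, 0.2985]
tcp_rot: [[1.0, 0.003, -0.0], [0.003, -1.0, 0.001], [-0.0, -0.001, -1.0]]
force: [0.1, -0.5, 0.4]
opening: 1.001
grasp_force: 0.0
```

```bash
python3 - <<'E'
from h import *
s=bot.read_state();print(s['position'],s['joint_positions'])
c=cap('wrist','w1.png'); print(s['tcp_rot'].T@(np.array(c['eye'])-s['position']),np.round(s['tcp_rot'].T@np.array(c['orientation']),3),c['K'][0][0])
for t,z in [('camera_centre',.02),('seat',.06),('stand',.03),('board',.011),('sink_centre',.03)]:
    print(t,[(np.round(r['location']).tolist(),round(r['conf'],2),np.round(onz(c,r['location'],z),3)[:2].tolist()) for r in nets.find_in('wrist',t)[:4]])
E
```

```text
[ 0.42264311 -0.06121122  0.29853536] [-2.33419807e+01  9.67522609e+00  1.03827093e+02  5.46142944e-02
  6.65405552e+01  6.64541786e+01]
[ 0.06693972 -0.00024711 -0.15231087] [[-0.001  0.969  0.246]
 [ 1.     0.001  0.001]
 [ 0.     0.246 -0.969]] 366.2804372272282
camera_centre [([244.0, 60.0], 0.55, [0.551, -0.017])]
seat [([32.0, 49.0], 0.65, [0.557, 0.189])]
stand [([55.0, 51.0], 0.82, [0.56, 0.184]), ([380.0, 66.0], 0.5, [0.544, -0.166])]
board [([380.0, 65.0], 0.85, [0.549, -0.17])]
sink_centre [([221.0, 142.0], 0.88, [0.463, 0.009]), ([156.0, 32.0], 0.83, [0.578, 0.074]), ([386.0, 45.0], 0.79, [0.565, -0.171]), ([437.0, 148.0], 0.65, [0.457, -0.236])]
```

View pics/w1.png

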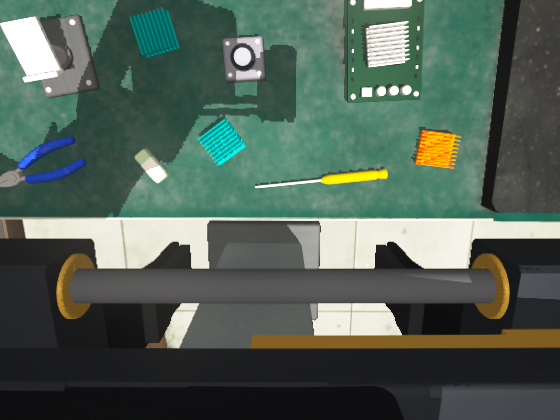

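>>> move_arm(increments=[[0.25, -0.47, 0, 0, 0, 0, 1], [0.25, -0.47, 0, 0, 0, 0, 1], [0.25, -0.47, 0, 0, 0, 0, 1], [0.25, -0.47, 0, 0, 0, 0, 1], [0.25, -0.47, 0, 0, 0, 0, 1], [0.25, -0.47, 0, 0, 0, 0, 1]])

```text
time_s: 3.4
position: [0.4962, 0.0778, 0.2994]
tcp_rot: [[1.0, -0.0, -0.0], [-0.0, -1.0, -0.001], [-0.0, 0.001, -1.0]]
force: [-0.8, 0.1, 0.2]
opening: 1.004
grasp_force: 0.0
```

```bash
python3 - <<'E'
from h import *
c=cap('wrist','w2.png'); print(bot.read_state()['position'],c['eye'])
import pickle; pickle.dump({k:c[k] for k in c},open('w2.pkl','wb'))
E
python3 -c "
import cv2
i=cv2.imread('pics/w2.png')[20:240,60:360]; cv2.imwrite('pics/w2c.png',cv2.resize(i,None,fx=2.6,fy=2.6,interpolation=2))"
```

```text
[0.49545111 0.07687888 0.29934344] [0.56310539 0.07806863 0.45174   ]
```

View pics/w2c.png

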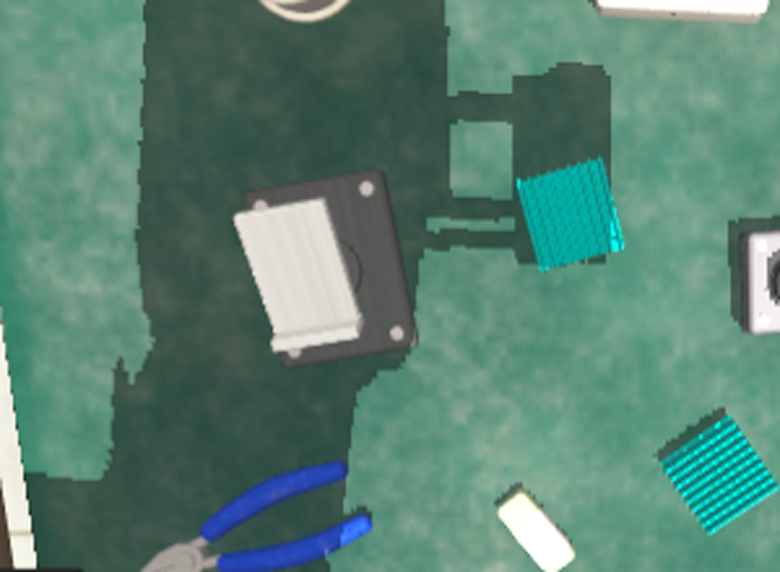

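```bash
cat > fit.py <<'E'
from h import *; import pickle
from scipy.optimize import least_squares
c=pickle.load(open('w2.pkl','rb'))
f=lambda p:np.array(p)/2.6+[60,20]
a,b=onz(c,f((388,182)),.01),onz(c,f((416,335)),.01); d=a-b; print('foot yaw',np.degrees(np.arctan2(d[1],d[0])))
d=onz(c,f((260,188)),.01)-onz(c,f((375,171)),.01); print('foot yaw2',np.degrees(np.arctan2(-d[0],d[1])))
M=np.array([[26,18,0],[26,-18,0],[-23,18,9],[-23,-18,9]])/1e3
O=np.array([f(p) for p in [(234,215),(323,199),(272,335),(358,318)]])
def model(q):
    R=down(np.degrees(q[3]),.35)*[1,-1,-1]
    return proj(c,M@R.T+q[:3])
r=least_squares(lambda q:np.r_[(model(q)-O).ravel(),(q[2]-.06)*2000],[.56,.18,.06,.1])
print(r.x,np.degrees(r.x[3]),(model(r.x)-O).round(1).tolist())
R=down(np.degrees(r.x[3]),.35)*[1,-1,-1]
# stand foot centre from right edge midpoint
m=(a+b)/2; print('foot rt mid',m)
E
python3 fit.py
```

```text
foot yaw 8.129178750712478
foot yaw2 7.765974082260044
[0.55838764 0.1895365  0.05992501 0.18147915] 10.39798934979128 [[-0.4, -0.7], [0.1, -1.4], [0.1, 1.0], [0.1, 1.2]]
foot rt mid [0.5612264  0.15753182 0.01      ]
```

>>> move_arm(increments=[[0.19, 0.31, 0.53, 0, 0, 0, 1], [0.19, 0.31, 0.53, 0, 0, 0, 1], [0.19, 0.31, 0.53, 0, 0, 0, 1], [0.19, 0.31, 0.53, 0, 0, 0, 1], [0.19, 0.31, 0.53, 0, 0, 0, 1], [0.19, 0.31, 0.53, 0, 0, 0, 1], [0.19, 0.31, 0.53, 0, 0, 0, 1], [0.19, 0.31, 0.53, 0, 0, 0, 1]])

```text
time_s: 4.12
position: [0.5521, -0.0163, 0.1415]
tcp_rot: [[1.0, -0.004, 0.0], [-0.004, -1.0, 0.0], [0.0, -0.0, -1.0]]
force: [-1.1, 0.2, -0.4]
opening: 1.002
grasp_force: 0.0
```

```bash
python3 - <<'E'
from h import *
import pickle
c=cap('wrist','w3.png'); print(bot.read_state()['position'],c['eye']); pickle.dump(c,open('w3.pkl','wb'))
p=proj(c,[[.553,-.016,.026]])[0]; print(p)
print(nets.find_in('wrist','camera_centre')[:2],nets.find_in('wrist','camera_lens')[:2])
E
```

```text
[ 0.55254504 -0.01580887  0.14212204] [ 0.61901582 -0.01635029  0.29385608]
[282.68235507 208.70390043]
[{'location': [282.2, 206.5], 'conf': 0.75}] [{'location': [282.3, 206.2], 'conf': 0.84}]
```

View pics/w3.png

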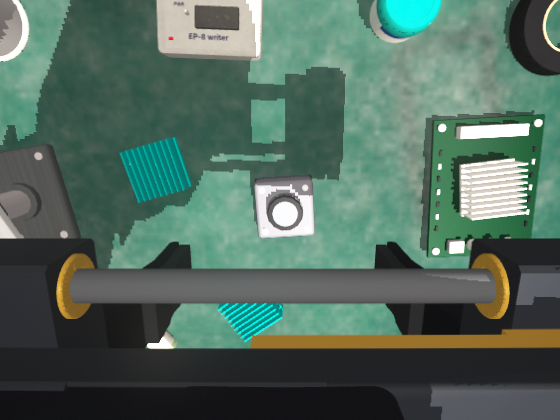

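```bash
python3 - <<'E'
from h import *
import pickle
c=pickle.load(open('w3.pkl','rb'))
print('lens',onz(c,(286,211),.038))
g=[onz(c,p,.026)[:2] for p in [(260,237),(314,234),(311,179)]]; print(g,np.linalg.norm(g[1]-g[0]),np.linalg.norm(g[2]-g[1]),'centre',(g[0]+g[2])/2)
d=g[2]-g[1];print(np.degrees(np.arctan2(d[1],d[0]))); d=g[0]-g[1];print(np.degrees(np.arctan2(-d[0],d[1])))
im=c['image'][170:245,240:330]; cv2.imwrite('pics/w3c.png',cv2.resize(im,None,fx=7,fy=7,interpolation=2))
E
```

```text
lens [ 0.55424276 -0.01839841  0.038     ]
[array([0.53069066, 0.00152826]), array([ 0.53291942, -0.0399167 ]), array([ 0.57548566, -0.03700479])] 0.041504848967896475 0.04266572617127853 centre [ 0.55308816 -0.01773826]
3.9134539625106637
3.0781835235971062
```

View pics/w3c.png

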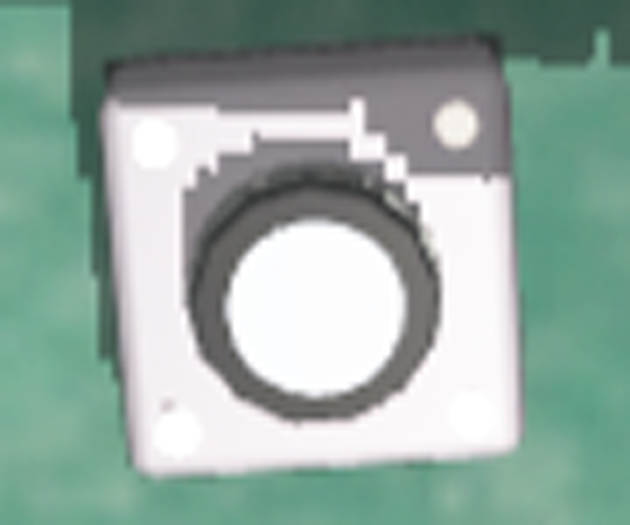

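>>> move_arm(increments=[[0, 0.006, 0.2, 0, 0, -0.0195, 1], [0, 0.006, 0.2, 0, 0, -0.0195, 1], [0, 0.006, 0.3, 0, 0, -0.0195, 1], [0, 0.006, 0.36, 0, 0, -0.0195, 1], [0, 0.006, 0.4, 0, 0, -0.0195, 1], [0, 0.006, 0.424, 0, 0, -0.0195, 1], [0, 0.006, 0.424, 0, 0, -0.0195, 1], [0, 0.006, 0.424, 0, 0, -0.0195, 1]])

```text
time_s: 4.93
position: [0.5532, -0.0171, 0.0142]
tcp_rot: [[0.998, 0.06, 0.001], [0.06, -0.998, -0.0], [0.001, 0.0, -1.0]]
force: [0.9, -1.5, -0.9]
opening: 1.002
grasp_force: 0.0
```

>>> move_arm(increments=[[0, 0, 0, 0, 0, 0, 0.7], [0, 0, 0, 0, 0, 0, 0.6], [0, 0, 0, 0, 0, 0, 0.5], [0, 0, 0, 0, 0, 0, 0.4], [0, 0, 0, 0, 0, 0, 0.3], [0, 0, 0, 0, 0, 0, 0.3], [0, 0, 0, 0, 0, 0, 0.3], [0, 0, 0, 0, 0, 0, 0.3]])

```text
time_s: 5.6
position: [0.5526, -0.0172, 0.0134]
tcp_rot: [[0.998, 0.06, 0.0], [0.06, -0.998, -0.0], [0.0, 0.0, -1.0]]
force: [-0.1, 0.5, 1.2]
opening: 0.502
grasp_force: 30.0
```

```bash
python3 - <<'E'
from h import *
S=np.array([.5575,.1893,.06]); R=down(8.5,.35); seat=R*[1,-1,-1]
P=S+seat@[.003,0,.013+.0007+.06]; print(P, inc(P,R), inc([.5526,-.0172,.15],down(3.5)))
E
```

```text
[0.53529318 0.18598117 0.13026046] [-0.017, -0.6795, -0.3897, 0.005, 0.1113, -0.0279] [0.0001, -0.0, -0.4554, 0.0, -0.0, -0.0004]
```

>>> move_arm(increments=[[0, 0, -0.08, 0, 0, 0, 0.3], [0, 0, -0.2, 0, 0, 0, 0.3], [0, 0, -0.33, 0, 0, 0, 0.3], [-0.005, -0.1, -0.42, 0, 0.03, 0, 0.3], [-0.01, -0.22, -0.45, 0, 0.06, -0.01, 0.3], [-0.01, -0.34, -0.45, 0.003, 0.09, -0.02, 0.3], [-0.017, -0.46, -0.45, 0.005, 0.111, -0.028, 0.3], [-0.017, -0.57, -0.42, 0.005, 0.111, -0.028, 0.3], [-0.017, -0.68, -0.39, 0.005, 0.111, -0.028, 0.3], [-0.017, -0.68, -0.39, 0.005, 0.111, -0.028, 0.3]])

```text
time_s: 6.43
position: [0.5327, 0.1907, 0.129]
tcp_rot: [[0.93, 0.154, 0.335], [0.145, -0.988, 0.053], [0.339, -0.001, -0.941]]
force: [-0.2, -0.6, -1.4]
opening: 0.501
grasp_force: 30.0
```

```bash
python3 - <<'E'
from h import *
import pickle
s=bot.read_state(); print(s['position'],s['tcp_rot'],s['force'],s['opening'],s['joint_positions'])
c=cap('wrist','w4.png'); pickle.dump(c,open('w4.pkl','wb')); d=cap('side','s4.png'); pickle.dump(d,open('s4.pkl','wb'))
a=c['image'][80:280,160:400]; a=cv2.resize(a,(480,400)); p=proj(d,[[.55,.19,.08]])[0].astype(int); b=d['image'][p[1]-60:p[1]+60,p[0]-48:p[0]+48]; b=cv2.resize(b,(320,400)); cv2.imwrite('pics/c4.png',np.hstack([a,b])); print(p)
E
```

```text
[0.53269467 0.19070717 0.12896623] [[ 9.29583474e-01  1.54349821e-01  3.34739746e-01]
 [ 1.44984604e-01 -9.88016020e-01  5.29509983e-02]
 [ 3.38901209e-01 -6.90263327e-04 -9.40821712e-01]] [-0.2421976  -0.59441918 -1.39884265] 0.5014737605870595 [  8.25112911  30.27457526 110.65009923   0.75767121  19.26841375
  88.70736439]
[204 295]
```

View pics/c4.png

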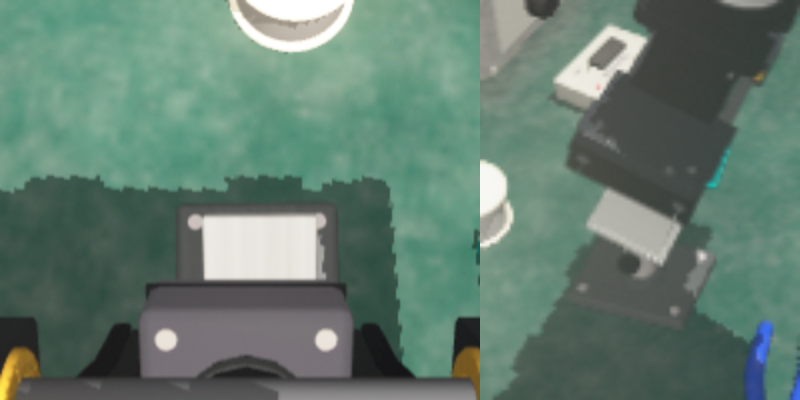

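```bash
python3 - <<'E'
from h import *
import pickle
c=pickle.load(open('w4.pkl','rb')); f=lambda p:np.array(p)/2.+[160,80]
S=np.array([.5575,.1893,.06]); R=down(8.5,.35); seat=R*[1,-1,-1]
def onp(uv,P0,n):
    e,d=ray(c,uv); return e+d*(n@(P0-e))/(n@d)
for p in [(203,213),(316,213),(203,282),(319,282)]:
    print('seat pt',((onp(f(p),S,seat[:,2])-S)@seat*1e3).round(1))
s=bot.read_state()
for p in [(165,340),(325,340),(140,320),(352,320)]:
    T=s['tcp_rot']; q=onp(f(p),s['position']-T[:,2]*.0123,T[:,2]); print('cam top in tool',((q-s['position'])@T*1e3).round(1), 'rel seat',((q-S)@seat*1e3).round(1))
P=S+seat@[.003,0,.0137+.06]; print(inc(P,R),inc(P-seat[:,2]*.058,R), (s['tcp_rot'].T@R).round(3))
E
```

```text
seat pt [26.5 18.8 -0. ]
seat pt [ 26.7 -16.4   0. ]
seat pt [ 4.1 19.1  0. ]
seat pt [  4.3 -18.   -0. ]
cam top in tool [ 14.4 -19.9 -12.3] rel seat [16.5 21.6 85.8]
cam top in tool [ 14.5  12.4 -12.3] rel seat [ 16.7 -10.7  85.7]
cam top in tool [ 18.7 -24.8 -12.3] rel seat [20.7 26.5 85.8]
cam top in tool [ 18.8  17.7 -12.3] rel seat [ 21.  -16.   85.7]
[0.0029, 0.0055, -0.0008, -0.0004, 0.0009, 0.0011] [0.0035, 0.0058, 0.1926, -0.0004, 0.0009, 0.0011] [[ 1.    -0.003  0.003]
 [ 0.003  1.     0.001]
 [-0.003 -0.001  1.   ]]
```

>>> move_arm(increments=[[0.006, 0.004, 0.05, 0, 0, 0, 0.3], [0.006, 0.004, 0.1, 0, 0, 0, 0.3], [0.006, 0.004, 0.14, 0, 0, 0, 0.3], [0.006, 0.004, 0.17, 0, 0, 0, 0.3], [0.006, 0.004, 0.18, 0, 0, 0, 0.3], [0.006, 0.004, 0.185, 0, 0, 0, 0.3], [0.006, 0.004, 0.185, 0, 0, 0, 0.3], [0.006, 0.004, 0.185, 0, 0, 0, 0.3], [0.006, 0.004, 0.185, 0, 0, 0, 0.3]])

```text
time_s: 7.28
position: [0.5561, 0.1879, 0.0795]
tcp_rot: [[0.929, 0.148, 0.339], [0.139, -0.989, 0.051], [0.343, -0.0, -0.939]]
force: [0.5, -0.8, -0.3]
opening: 0.505
grasp_force: 30.0
```

```bash
cat > chk.py <<'E'
from h import *
import pickle
S=np.array([.5575,.1893,.06]); R=down(8.5,.35); seat=R*[1,-1,-1]
s=bot.read_state(); print('TCP in seat mm',((s['position']-S)@seat*1e3).round(1),'F seat',(seat.T@s['force']).round(1)); print((s['tcp_rot'].T@R).round(3).tolist(), s['opening'])
E
python3 chk.py; python3 - <<'E'
from h import *
d=cap('side','s5.png');c=cap('wrist','w5.png')
a=cv2.resize(c['image'][150:300,190:370],(432,360)); b=cv2.resize(d['image'][250:350,150:250],(360,360)); cv2.imwrite('pics/c5.png',np.hstack([a,b]))
E
```

```text
TCP in seat mm [ 5.2 -1.2 18.8] F seat [ 0.2 -0.9 -0.4]
[[1.0, 0.0, 0.0], [-0.0, 1.0, 0.0], [-0.0, -0.0, 1.0]] 0.5054894490618569
```

View pics/c5.png

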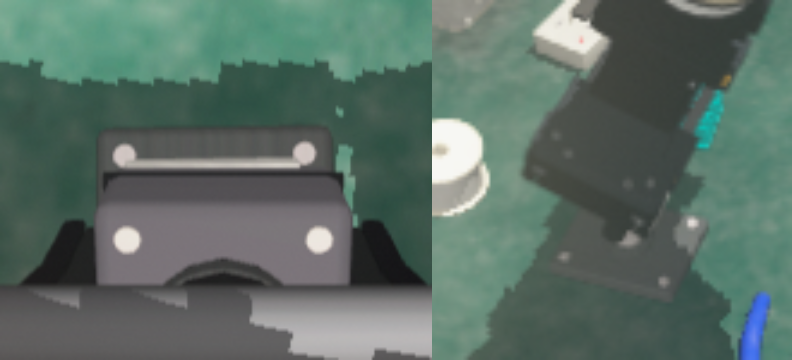

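>>> move_arm(increments=[[0, -0.004, 0.006, 0, 0, 0, 0.3], [0, -0.004, 0.01, 0, 0, 0, 0.3], [0, -0.004, 0.013, 0, 0, 0, 0.3], [0, -0.004, 0.016, 0, 0, 0, 0.3], [0, -0.004, 0.018, 0, 0, 0, 0.3], [0, -0.004, 0.018, 0, 0, 0, 0.3], [0, -0.004, 0.018, 0, 0, 0, 0.3]])

```text
time_s: 7.97
position: [0.5573, 0.1896, 0.0745]
tcp_rot: [[0.929, 0.148, 0.339], [0.139, -0.989, 0.051], [0.342, -0.0, -0.94]]
force: [-3.7, -0.4, 5.9]
opening: 0.502
grasp_force: 30.0
```

```bash
python3 chk.py
```

```text
TCP in seat mm [ 4.8  0.3 13.6] F seat [-1.5  0.1  6.8]
[[1.0, -0.0, 0.001], [0.0, 1.0, 0.0], [-0.001, -0.0, 1.0]] 0.5023178179312995
```

Contact with the slope at the expected height (6.8 N). Now I'll slide to the lip.

>>> move_arm(increments=[[-0.004, 0, 0, 0, 0, 0, 0.3], [-0.008, 0, 0, 0, 0, 0, 0.3], [-0.012, 0, 0, 0, 0, 0, 0.3], [-0.015, 0, 0, 0, 0, 0, 0.3], [-0.015, 0, 0, 0, 0, 0, 0.3]])

```text
time_s: 8.38
position: [0.556, 0.1892, 0.074]
tcp_rot: [[0.927, 0.148, 0.345], [0.138, -0.989, 0.052], [0.348, -0.0, -0.937]]
force: [0.5, -0.6, 6.0]
opening: 0.504
grasp_force: 30.0
```

```bash
python3 chk.py
```

```text
TCP in seat mm [ 3.4  0.2 13.7] F seat [ 2.5 -0.7  5.5]
[[1.0, 0.0, -0.006], [-0.0, 1.0, 0.0], [0.006, -0.0, 1.0]] 0.504186143366861
```

>>> move_arm(increments=[[-0.004, 0, -0.002, 0, 0, 0, 0.3], [-0.008, 0, -0.002, 0, 0, 0, 0.3], [-0.01, 0, -0.002, 0, 0, 0, 0.3], [-0.01, 0, -0.002, 0, 0, 0, 0.3]])

```text
time_s: 8.72
position: [0.5514, 0.1886, 0.0723]
tcp_rot: [[0.928, 0.148, 0.341], [0.139, -0.989, 0.051], [0.344, -0.0, -0.939]]
force: [0.9, 0.8, 4.6]
opening: 0.5
grasp_force: 30.0
```

```bash
python3 chk.py
```

```text
TCP in seat mm [-1.5  0.2 13.7] F seat [2.5 0.6 4. ]
[[1.0, -0.0, -0.002], [0.0, 1.0, 0.0], [0.002, -0.0, 1.0]] 0.49951014520260156
```

>>> move_arm(increments=[[-0.004, 0, 0, 0, 0, 0, 0.3], [-0.008, 0, 0, 0, 0, 0, 0.3], [-0.008, 0, 0, 0, 0, 0, 0.3]])

```text
time_s: 8.97
position: [0.5513, 0.1885, 0.0724]
tcp_rot: [[0.927, 0.148, 0.345], [0.139, -0.989, 0.052], [0.349, -0.0, -0.937]]
force: [5.0, 2.4, 5.6]
opening: 0.505
grasp_force: 30.0
```

```bash
python3 chk.py
```

```text
TCP in seat mm [-1.6  0.2 13.8] F seat [6.9 1.7 3.4]
[[1.0, -0.0, -0.007], [0.0, 1.0, 0.0], [0.007, -0.0, 1.0]] 0.5054358205637749
```

>>> move_arm(increments=[[0.005, 0, 0, 0, 0, 0, 0.3], [0.006, 0, -0.002, 0, 0, 0, 0.3], [0.006, 0, -0.002, 0, 0, 0, 0.52], [0.006, 0, -0.002, 0, 0, 0, 0.54], [0.006, 0, -0.002, 0, 0, 0, 0.6], [0.006, 0, -0.002, 0, 0, 0, 0.7], [0.006, 0, -0.002, 0, 0, 0, 0.85], [0.006, 0, -0.002, 0, 0, 0, 1], [0.006, 0, -0.002, 0, 0, 0, 1], [0.006, 0, -0.002, 0, 0, 0, 1]])

```text
time_s: 9.8
position: [0.5495, 0.1883, 0.072]
tcp_rot: [[0.93, 0.148, 0.338], [0.139, -0.989, 0.051], [0.342, -0.0, -0.94]]
force: [-0.3, 0.4, 0.5]
opening: 0.893
grasp_force: 0.0
```

>>> move_arm(increments=[[0, 0, -0.03, 0, 0, 0, 1], [0, 0, -0.08, 0, 0, 0, 1], [0, 0, -0.16, 0, 0, 0, 1], [0, 0, -0.25, 0, 0, 0, 1], [0, 0, -0.36, 0, 0, 0, 1], [0, 0, -0.46, 0, 0, 0, 1], [0, 0, -0.46, 0, 0, 0, 1]])

```text
time_s: 10.38
position: [0.5035, 0.1817, 0.2074]
tcp_rot: [[0.926, 0.149, 0.346], [0.139, -0.989, 0.052], [0.35, -0.0, -0.937]]
force: [-0.4, -0.6, 0.4]
opening: 1.001
grasp_force: 0.0
```

```bash
python3 chk.py; python3 - <<'E'
from h import *
import pickle
d=cap('side','s6.png');c=cap('wrist','w6.png'); pickle.dump(c,open('w6.pkl','wb'))
a=cv2.resize(c['image'][120:270,190:370],(432,360)); b=cv2.resize(d['image'][250:350,150:250],(360,360)); cv2.imwrite('pics/c6.png',np.hstack([a,b]))
E
```

```text
TCP in seat mm [ -0.7   0.5 157.1] F seat [-0.3 -0.5  0.5]
[[1.0, -0.001, -0.008], [0.001, 1.0, 0.0], [0.008, -0.0, 1.0]] 1.000720095233883
```

View pics/c6.png

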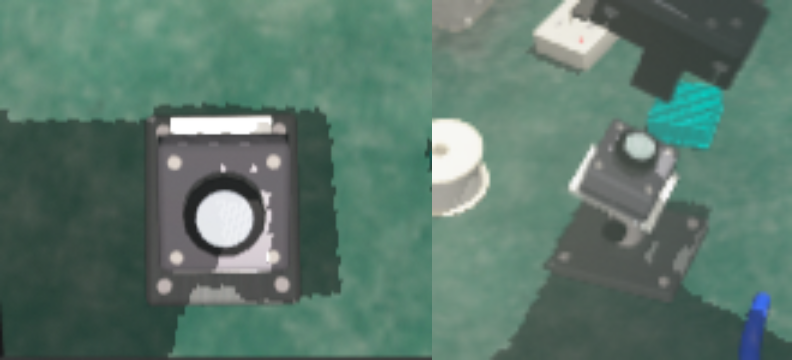

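```bash
python3 - <<'E'
from h import *
import pickle
c=pickle.load(open('w6.pkl','rb'))
S=np.array([.5575,.1893,.06]); seat=down(8.5,.35)*[1,-1,-1]
e,d=ray(c,(283.3,211.2)); n=seat[:,2]; P0=S+n*.038; print('lens in seat',((e+d*(n@(P0-e))/(n@d)-S)@seat*1e3).round(1))
print(inc([.555,0.0,.21],down(3)), inc([.563,-.171,.155],down(3),[.555,0,.21],down(3)))
c=pickle.load(open('w3.pkl','rb'))
i=c['image'][140:235,435:545].astype(int); m=((i.min(2)>140)).astype(np.uint8)
n,l,st,ce=cv2.connectedComponentsWithStats(cv2.morphologyEx(m,cv2.MORPH_CLOSE,np.ones((5,5))))
for k in range(1,n):
  if st[k,4]>300:
    r=cv2.minAreaRect(np.argwhere(l==k)[:,::-1].astype(np.float32)); print(st[k],r, onz(c,np.array(r[0])+[435,140],.035))
E
```

```text
lens in seat [-1.8  0.1 38. ]
[0.0838, 0.6237, 0.0081, -0.0055, -0.1121, 0.0303] [-0.0032, 0.5706, 0.1833, 0.0, 0.0, 0.0]
[  25   18   76   63 3818] ((62.71072006225586, 48.43156051635742), (57.40488052368164, 80.52227783203125), 83.774169921875) [ 0.56956496 -0.17100524  0.035     ]
```

>>> move_arm(increments=[[0.01, 0.1, -0.03, 0, 0, 0, 1], [0.02, 0.22, -0.02, 0, -0.02, 0.006, 1], [0.04, 0.34, 0, -0.002, -0.05, 0.015, 1], [0.06, 0.46, 0.008, -0.004, -0.08, 0.025, 1], [0.084, 0.58, 0.008, -0.0055, -0.112, 0.03, 1], [0.084, 0.624, 0.008, -0.0055, -0.112, 0.03, 1], [0.084, 0.624, 0.008, -0.0055, -0.112, 0.03, 1], [0.084, 0.624, 0.008, -0.0055, -0.112, 0.03, 1]])

```text
time_s: 11.15
position: [0.5539, -0.0005, 0.2062]
tcp_rot: [[0.999, 0.051, -0.007], [0.051, -0.999, 0.001], [-0.007, -0.001, -1.0]]
force: [-0.1, 0.3, -0.0]
opening: 1.003
grasp_force: 0.0
```

>>> move_arm(increments=[[-0.003, 0.14, 0.03, 0, 0, 0, 1], [-0.003, 0.27, 0.08, 0, 0, 0, 1], [-0.003, 0.4, 0.12, 0, 0, 0, 1], [-0.003, 0.52, 0.16, 0, 0, 0, 1], [-0.003, 0.57, 0.18, 0, 0, 0, 1], [-0.003, 0.57, 0.18, 0, 0, 0, 1], [-0.003, 0.57, 0.18, 0, 0, 0, 1], [-0.003, 0.57, 0.18, 0, 0, 0, 1]])

```text
time_s: 11.82
position: [0.5622, -0.1685, 0.1541]
tcp_rot: [[0.998, 0.055, -0.004], [0.055, -0.998, 0.001], [-0.004, -0.001, -1.0]]
force: [0.3, 0.6, 0.7]
opening: 0.997
grasp_force: 0.0
```

```bash
python3 - <<'E'
from h import *
import pickle
s=bot.read_state(); print(s['position'],s['tcp_rot'][:2,0],s['joint_positions'].round(1))
c=cap('wrist','w7.png'); pickle.dump(c,open('w7.pkl','wb'))
p=proj(c,[[.565,-.171,.03]])[0].astype(int); print(p)
i=c['image'][p[1]-50:p[1]+50,p[0]-50:p[0]+50]; m=(i.min(2)>140).astype(np.uint8)
n,l,st,ce=cv2.connectedComponentsWithStats(cv2.morphologyEx(m,cv2.MORPH_CLOSE,np.ones((5,5))))
for k in range(1,n):
  if st[k,4]>300:
    r=cv2.minAreaRect(np.argwhere(l==k)[:,::-1].astype(np.float32)); print(st[k],r, onz(c,np.array(r[0])+p-50,.035))
    b=cv2.boxPoints(r)+p-50; print([onz(c,q,.035)[:2].round(4).tolist() for q in b])
for t in ['board','sink_centre']: print([(r['conf'],r['location'],onz(c,r['location'],.011 if t=='board' else .03)[:2].round(4)) for r in nets.find_in('wrist',t)[:3]])
cv2.imwrite('pics/c7.png',np.hstack([cv2.resize(i,(400,400),interpolation=2),cv2.cvtColor(cv2.resize(m*255,(400,400)),8)]))
E
```

```text
[ 0.56215616 -0.16849874  0.1541449 ] [0.99848438 0.05485787] [-27.6  33.2  91.7  -0.1  55.3  59.4]
[286 203]
[  25   18   56   57 2862] ((52.48230743408203, 45.73451232910156), (54.21298599243164, 53.148685455322266), 86.18592071533203) [ 0.56957047 -0.17205776  0.035     ]
[[0.5877, -0.1499], [0.5925, -0.1891], [0.5508, -0.195], [0.5457, -0.1543]]
[(0.98, [287.3, 172.9], array([ 0.5856, -0.1705]))]
[(0.97, [4.9, 169.4], array([0.5797, 0.045 ])), (0.6, [287.3, 199.7], array([ 0.5677, -0.1713])), (0.57, [360.8, 317.4], array([ 0.4695, -0.239 ]))]
```

View pics/c7.png

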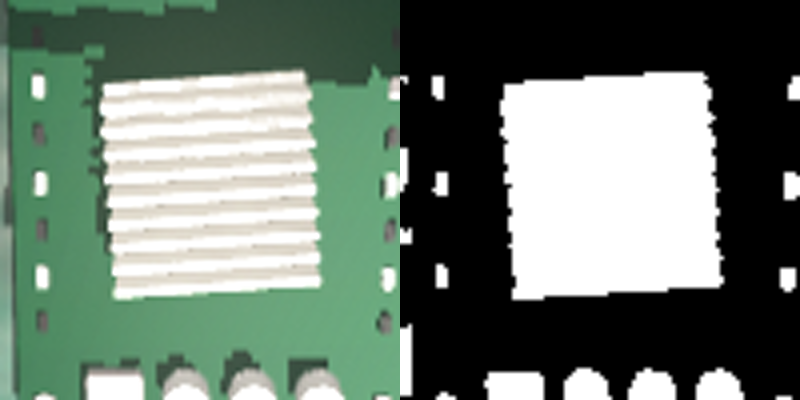

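```bash
python3 - <<'E'
from h import *
s=bot.read_state(); print(s['position'],inc([.568,-.172,.0245],down(7)))
E
```

```text
[ 0.56300048 -0.16898957  0.15485647] [0.0173, 0.0107, 0.4345, 0.0001, 0.0009, -0.0211]
```

>>> move_arm(increments=[[0.017, 0.01, 0.1, 0, 0, -0.021, 1], [0.017, 0.01, 0.2, 0, 0, -0.021, 1], [0.017, 0.01, 0.3, 0, 0, -0.021, 1], [0.017, 0.01, 0.36, 0, 0, -0.021, 1], [0.017, 0.01, 0.4, 0, 0, -0.021, 1], [0.017, 0.01, 0.42, 0, 0, -0.021, 1], [0.017, 0.01, 0.42, 0, 0, -0.021, 1], [0.017, 0.01, 0.42, 0, 0, -0.021, 1]])

```text
time_s: 12.63
position: [0.5685, -0.1738, 0.029]
tcp_rot: [[0.993, 0.12, -0.002], [0.12, -0.993, -0.001], [-0.002, 0.001, -1.0]]
force: [-0.6, -0.5, -0.3]
opening: 1.0
grasp_force: 0.0
```

```bash
python3 - <<'E'
from h import *
s=bot.read_state(); print(s['position'],s['force'],inc([.568,-.172,.0245],down(7)))
E
```

```text
[ 0.56854495 -0.17376392  0.02898217] [-0.63931115 -0.4973832  -0.26086532] [-0.0011, -0.0061, 0.0149, 0.0004, 0.0006, -0.0007]
```

>>> move_arm(increments=[[0, -0.004, 0.007, 0, 0, 0, 1], [0, -0.004, 0.013, 0, 0, 0, 0.8], [0, -0.004, 0.013, 0, 0, 0, 0.7], [0, -0.004, 0.013, 0, 0, 0, 0.6], [0, -0.004, 0.013, 0, 0, 0, 0.5], [0, -0.004, 0.013, 0, 0, 0, 0.4], [0, -0.004, 0.013, 0, 0, 0, 0.3], [0, -0.004, 0.013, 0, 0, 0, 0.3], [0, -0.004, 0.013, 0, 0, 0, 0.3], [0, -0.004, 0.013, 0, 0, 0, 0.3]])

```text
time_s: 13.47
position: [0.5677, -0.1727, 0.0243]
tcp_rot: [[0.993, 0.119, -0.003], [0.119, -0.993, -0.001], [-0.003, 0.0, -1.0]]
force: [0.0, 0.5, 1.4]
opening: 0.454
grasp_force: 30.0
```

```bash
python3 - <<'E'
from h import *
s=bot.read_state(); p=s['position']; print(p,s['force'],s['opening'],s['grasp_force'])
S=np.array([.5575,.1893,.06]); R=down(8.5,.35); seat=R*[1,-1,-1]
# sink base ~9.5 mm ahead of TCP; lens at seat (-1.2,0.1,38)
T=S+seat@[-.0012,.0001,.038+.08+.0095]; print('target',T)
A=[.54,-.02,.24]; print(inc(A,down(7)), inc(T,R,A,down(7)))
E
```

```text
[ 0.56766208 -0.17274224  0.0242879 ] [0.04983702 0.48492014 1.40411529] 0.4538611945658714 29.99985724221915
target [0.5131311  0.18277013 0.17935854]
[-0.0333, -0.5162, -0.7192, 0.0001, 0.001, -0.001] [-0.0065, -0.6818, 0.2021, 0.0015, 0.1114, -0.0082]
```

>>> move_arm(increments=[[0, 0, -0.08, 0, 0, 0, 0.3], [0, 0, -0.2, 0, 0, 0, 0.3], [0, 0, -0.33, 0, 0, 0, 0.3], [-0.01, -0.06, -0.45, 0, 0, 0, 0.3], [-0.02, -0.15, -0.55, 0, 0, 0, 0.3], [-0.033, -0.25, -0.64, 0, 0, 0, 0.3], [-0.033, -0.36, -0.7, 0, 0, 0, 0.3], [-0.033, -0.46, -0.72, 0, 0, 0, 0.3], [-0.033, -0.516, -0.72, 0, 0, 0, 0.3], [-0.033, -0.516, -0.72, 0, 0, 0, 0.3]])

```text
time_s: 14.3
position: [0.5389, -0.0165, 0.2411]
tcp_rot: [[0.992, 0.123, -0.003], [0.123, -0.992, 0.001], [-0.003, -0.001, -1.0]]
force: [-0.2, 0.4, -1.2]
opening: 0.454
grasp_force: 30.0
```

>>> move_arm(increments=[[0, -0.1, 0, 0, 0.02, 0, 0.3], [0, -0.2, 0, 0, 0.05, -0.002, 0.3], [0, -0.3, 0, 0, 0.08, -0.004, 0.3], [-0.003, -0.4, 0.02, 0.0015, 0.111, -0.008, 0.3], [-0.0065, -0.5, 0.05, 0.0015, 0.111, -0.008, 0.3], [-0.0065, -0.6, 0.1, 0.0015, 0.111, -0.008, 0.3], [-0.0065, -0.66, 0.15, 0.0015, 0.111, -0.008, 0.3], [-0.0065, -0.682, 0.19, 0.0015, 0.111, -0.008, 0.3], [-0.0065, -0.682, 0.202, 0.0015, 0.111, -0.008, 0.3], [-0.0065, -0.682, 0.202, 0.0015, 0.111, -0.008, 0.3]])

```text
time_s: 15.13
position: [0.5129, 0.1825, 0.1782]
tcp_rot: [[0.932, 0.145, 0.332], [0.137, -0.989, 0.048], [0.336, 0.0, -0.942]]
force: [0.2, -1.1, -1.2]
opening: 0.454
grasp_force: 30.0
```

```bash
cat > fin.py <<'E'
from h import *
s=bot.read_state(); p=s['position']; print(p,s['force'],s['opening'],s['grasp_force'],abs(s['qvel']).max())
S=np.array([.5575,.1893,.06]); R=down(8.5,.35); seat=R*[1,-1,-1]
T=S+seat@[-.0012,.0001,.038+.08+.0095]; print('remaining',inc(T,R)); print(((p-T)@seat*1e3).round(1),s['time_s'])
E
python3 fin.py
```

```text
[0.51294796 0.18251494 0.17816639] [ 0.20537377 -1.07901026 -1.22204643] 0.45383501626401823 29.9995742412284 1.584819057484914
remaining [0.002, -0.0008, -0.0035, 0.0005, 0.0025, -0.0009]
[-0.6 -0.2 -1. ] 15.1333
```

>>> move_arm(increments=[[0.002, 0, -0.003, 0, 0.002, 0, 0.3], [0.002, 0, -0.003, 0, 0.002, 0, 0.3], [0.002, 0, -0.003, 0, 0.002, 0, 0.3], [0.002, 0, -0.003, 0, 0.002, 0, 0.3], [0.002, 0, -0.003, 0, 0.002, 0, 0.3], [0.002, 0, -0.003, 0, 0.002, 0, 0.3]])

```text
time_s: 15.63
position: [0.5142, 0.1826, 0.1811]
tcp_rot: [[0.929, 0.144, 0.342], [0.135, -0.99, 0.05], [0.345, 0.0, -0.938]]
force: [0.2, -0.3, -1.0]
opening: 0.457
grasp_force: 30.0
```

```bash
python3 fin.py; python3 - <<'E'
from h import *
S=np.array([.5575,.1893,.06]); seat=down(8.5,.35)*[1,-1,-1]
c=cap('side','s9.png'); print('expect lens,cam,sink',proj(c,[S+seat@[-.001,0,.038],S+seat@[-.001,0,.013],S+seat@[-.001,0,.128]]).round().tolist())
for t in ['camera_lens','camera_centre','sink_centre']: print(t,[(r['conf'],r['location']) for r in nets.find_in('side',t)[:4]])
E
```

```text
[0.5141605  0.18260434 0.18106063] [ 0.20190547 -0.28458874 -1.04608214] 0.45661627417531186 29.99984438996762 0.28307877066809506
remaining [-0.0051, -0.001, 0.0042, 0.0005, -0.0008, -0.0013]
[ 1.5 -0.3  1.3] 15.6333
expect lens,cam,sink [[207.0, 290.0], [204.0, 297.0], [218.0, 264.0]]
camera_lens [(0.82, [205.3, 297.8])]
camera_centre [(0.67, [204.9, 294.5]), (0.58, [237.5, 356.2])]
sink_centre [(0.69, [325.5, 217.2]), (0.68, [203.5, 296.1]), (0.62, [278.7, 277.2]), (0.61, [152.5, 296.3])]
```

```bash
python3 -c "
from h import *
print(workorder.hand_in())"
```

```text
the job is handed in; nothing more can be done
None
```

I set the camera on the seat against the lip and released it, then handed the job in with the heat sink held about 80 mm in front of the lens. That last position comes from the arm's pose and grip readings, because the final side picture did not show the sink clearly; no verdict came back after hand-in.

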